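# Arm the bench switch box and flip the red lever with the stylus

### The job

Take the stylus from its leaning stand and, with its rubber tip, first push the yellow slide on the switch box fully across to the robot's left to arm it, then flip the red lever fully over, away from the robot, reaching in under the bench light. Then put the stylus back in its stand, seated with the tip down in the pocket, and let go. Work the box only with the stylus, do not touch the light at all, leave the black levers as they are and leave the jar, mandrel and bangle undisturbed.

Things in the scene. Friction and masses are not known exactly. Their poses are not given: they have to be found in the camera images.
- stylus: Hand stylus, 155 mm, 90 g. Origin: centre of its 10 mm rubber ball tip; z runs from tip to handle end. Steel shaft 8 mm diameter to z = 75 mm, brass collar 36 mm diameter at z = 75-80, wooden handle 18 x 18 mm (sides facing its x and y; its y is parallel to the stand's y at the start) at z = 80-150; hold it near z = 118. Starts seated in the stand, leaning with it.
- stand: Stylus stand, fixed: dark wooden foot 120 x 70 x 12 mm, origin under it on the bench. Its aluminium pocket, inside 22 x 22 mm, walls 5 mm, leans 25 degrees from vertical, mouth towards the stand's -x, two sides parallel to its y. The seated stylus has its collar on the pocket's rim and its shaft against the lower (-x) wall, so its tip is about 6 mm off the pocket's axis.
- stand_seat (a point): Fixed point on the pocket's axis, where the tip's centre is when the collar sits centrally on the rim; 8 mm above the pocket's inner floor.
- stand_mouth (a point): Centre of the pocket's mouth (rim plane), 75 mm up the pocket's axis from stand_seat.
- bank: Grey switch box, fixed, 150 (x) x 220 (y) x 45 mm high, origin at the centre of its underside; its -x side is the front. On its flat top: five rocker levers in a row along y at x = +30 mm, 32 mm apart (y = -64 to 64 mm), and nearer the front, at x = -35 mm, the yellow slide.
- lamp: LED bench light fixed astride the lever row, axes parallel to the switch box: a bar 70 mm (x) x 360 mm (y), underside 210 mm and top 234 mm above the bench, on two posts at y = +-168 mm with feet 80 x 30 x 8 mm. Origin on the bench under the middle of the bar.
- tip_red (a point): Free end of the red lever (the only red one among black ones): 34 mm long from its pivot, 12 mm wide (y), 8 mm thick. Moves with the lever.
- lever_red (a joint): Red lever angle: 0 = off, leaning 0.35 rad towards the box's front (-x, towards the robot); 0.7 = on, leaning 0.35 rad away. An over-centre spring holds it at either end (about 0.06 N m, 3 N at mid-height, to start it moving); past 0.35 it snaps over by itself.
- slide (a joint): Arming slide position in m: 0 = safe, 0.016 = armed, moving along the box's +y (to the robot's left). Over-centre detent: about 3 N to start it; past 0.008 it snaps across.
- slide_ridge (a point): Centre of the yellow slide's ridge: 20 mm (x) x 6 mm (y), standing 10 mm above the box's top (this point is 5 mm above the top). The rest of the slide is flush. Moves with the slide.
- jar: Bystander: amber jar, 60 mm diameter, 85 mm high, origin under its centre.
- mandrel: Bystander: standing steel cone mandrel, foot 56 mm diameter, 120 mm high, origin under its centre.
- bracelet: Bystander: brass bangle lying flat, 66 mm outside diameter, 22 mm high, origin under its centre.
- tip_black_a (a point): Free end of a black lever, same size as the red one, standing on or off (off at the start); its place in the row varies.
- tip_black_b (a point): Free end of a black lever, same size as the red one, standing on or off (off at the start); its place in the row varies.
- tip_black_c (a point): Free end of a black lever, same size as the red one, standing on or off (on at the start); its place in the row varies.
- tip_black_d (a point): Free end of a black lever, same size as the red one, standing on or off (on at the start); its place in the row varies.
- mod_slide: Fixed frame plate of the yellow slide on the box's top, with the slide it carries; origin at the middle of the ridge's path, at the top's height.
- mod_red: Fixed bezel of the red lever with the lever it carries; origin on the lever's hinge axis, at the height of the box's top; the hinge axis runs along the box's y.
- mod_black_a: Fixed bezel of a black lever with the lever it carries; origin on the lever's pivot.
- mod_black_b: Fixed bezel of a black lever with the lever it carries; origin on the lever's pivot.
- mod_black_c: Fixed bezel of a black lever with the lever it carries; origin on the lever's pivot.
- mod_black_d: Fixed bezel of a black lever with the lever it carries; origin on the lever's pivot.
Not all that is in view belongs to the job. What is meant by the stand is not turquoise, and is the larger of those in its own colour. Leave any green look-alike of the stylus alone.

How it is judged:
By the outcome, as a careful person would: the job done as asked, in the order asked, and still so for the second after the job is handed in, with the robot touching nothing.
It also fails if it takes over 72 s, if anything falls off the work surface, if the arm or the gripper's body presses on something with over 40 N, if the wrist force passes 120 N, or if a joint passes its speed limit or range.

### The arm

A 6-joint arm with a two-finger parallel gripper is mounted at the origin on the work surface. World frame = base frame: x ahead of the robot, y to its left, z up, the work surface at z = 0. Lengths are in m, angles in rad, forces in N, time in s.
With the tool pointing down it reaches from about 0.375 to 0.9 m from the base axis. Payload 3.1 kg.
Tool frame: the origin (TCP) lies midway between the tips of the shut fingers; the grasp point (between the pads) lies 19 mm behind it (robot.grasp_offset is the distance from the TCP to the grasp point, in m); z points along the fingers, y is the line along which they close (so a half turn about z gives the same grasp; the last joint's range is limited). The gripper opens to 85 mm and grips with 20 to 120 N. Pads are 22 mm wide; open, the fingers measure 114 mm over their backs; the gripper's body (76 mm by 85 mm) begins 54 mm behind the grasp point. The pads swing forward as they close: fully open they stand 13 mm farther back than shut.
Start: joints at [1.065, 0.527, 1.433, -0, 1.181, -0.178], TCP at [0.201, 0.592, 0.231] pointing down, gripper open.
Joint ranges: [-3.08, 3.08], [-0.75, 2.2], [0.22, 2.44], [-1.43, 4.57], [0, 2.65], [-2.85, 2.85]. Speed limits (rad/s): [2.79, 2.79, 3.14, 3.14, 3.14, 3.14].

### API

Orientations are given as a unit quaternion [w, x, y, z].
In Python, from station import robot, get_image, camera_info, trace gives the robot as it stands.
- The arm moves only by the tool carry_out, never from a script. Its argument "steps" is one flat list of numbers, 6 for each row, row after row: the shift along the world's x, y, z normalised to -1 to 1, where 1 is 0.1 m, then the turn, a rotation vector about the world's x, y, z normalised to -1 to 1, where 1 is 30 degrees. A call has 1 to 12 rows; each row shifts and turns the commanded pose from where the row before left it; what a row does not reach is not made up. A row lasts 1/10 s, in which the tool goes at most 50 mm and 8.59 degrees, less where a joint would pass 70% of its speed; a pose out of reach is approached as far as the arm can. A call with a number of a shift or a turn outside -1 to 1 is refused whole. A call with a gripper value outside its range is refused whole. "hand" is the opening, from 0 (shut) to 1 (fully open), set as the call begins (left out, the last holds). The fingers move at their own pace and stop on an object; "newtons" is the grip in N (left out, the last holds). Time passes only in rows, so rows that do not move let the fingers close. It gives the time, the measured TCP pose, the force, the opening and the grip force at its end, in the units of the state.
- robot.read_state(): the state, without advancing time (a new reading comes with each control period).
- get_image(name): name is "scene" or "top" or "wrist"; returns (picture, depth): 480x640x3 uint8, blue, green, red; 480x640 float32, m along the optical axis (not along the pixel's ray), 0 where there is no reading.
- camera_info(name): a dict with "fovy" (degrees; the focal length in pixels is half the picture's height over the tangent of half this angle, whatever the lens; pixels are square), "cx", "cy" (the principal point, pixels), "dist_coeffs" ([k1, k2, p1, p2, k3] as OpenCV has them; the pictures are not rectified), "world_from_camera" (4x4, takes a point from camera to world coordinates). Camera axes: x right, y up, looking along -z (the intrinsics and any distortion apply to the point x, -y, -z); pixel columns grow to the right and rows downward; lengths in m; the calibration is good to about 2 mm. A picture is of the moment at which its call begins: read the wrist's pose just before it. camera_info takes no time and is no camera call; for the wrist camera it gives the pose at the moment of the call.
- robot.hand_in(): hands the job in; it is judged then, once.
Trained networks look in the newest picture that a camera, given by its name, has taken for a name from the list of things; names that differ only in an ending like _2 or _b are one class to them, and where a whole thing is asked for, a point or a joint stands for the part that bears it (a point fixed in the world has none). Each returns a list of dicts, best first, with "conf" (0 to 1); they miss things now and then, are a little off and sometimes report something else, mostly with a low value. They report only what shows in the picture. A call takes as long as a camera call. They do not tell look-alikes from the thing itself.
- trace(camera, query): "mask" (480x640 bool, what is visible of it) and "uv" ([column, row] in pixels, amid what is visible of it).
The state is a dict: "time": time; "q": joint angles; "joint_velocities": joint speeds; "joint_torque": joint torques, N m; "tcp_pos": TCP position; "ee_rot": TCP orientation; "force": force on the tool from outside, world axes, zero at the start; "wrist_torque": the same for the moment, N m; "finger_gap": finger opening in m; "grip_force": force on a finger pad.
Only numpy, scipy, OpenCV 4.12 (cv2) and the standard library are available. Lean on these libraries where they do the work, as an engineer would, in place of code of your own. Each camera call takes 0.05 s, during which the arm holds its last target. There are 200 camera calls.

## Working session

There is one attempt and no reset: what is moved stays moved. The work goes in short steps, Python scripts to look and compute and a tool call to move; the robot and the scene stay as the last step left them, time stands still between calls to the robot, and variables do not carry over. Pictures are saved under pics/ and viewed, at most 10 in all, crops included, and the job is handed in when it is done.

Besides the shell and the picture viewer there is one more tool, called after "Call:" as name(argument=value, ...) on one line, values as JSON. carry_out: Moves the arm, as the interface text tells. Scaled input: -1 to 1 covers 0.1 m each way for a shift and 30 degrees each way for a turn. Its arguments: {"type":"object","properties":{"steps":{"type":"array"},"hand":{"type":"number"},"newtons":{"type":"number"}},"required":["steps"]}

```bash
ls; mkdir -p pics
cat > h.py <<'E'
import numpy as np, cv2
from station import robot, get_image, camera_info, trace
def K(ci):
    f=240/np.tan(np.radians(ci["fovy"])/2)
    return np.array([[f,0,ci["cx"]],[0,f,ci["cy"]],[0,0,1.]]),np.array(ci["dist_coeffs"],float)
def pts(ci,uv,d):
    k,dc=K(ci); uv=np.asarray(uv,float).reshape(-1,1,2); d=np.asarray(d,float).ravel()
    n=cv2.undistortPoints(uv,k,dc).reshape(-1,2)
    c=np.c_[n[:,0]*d,-n[:,1]*d,-d,np.ones(len(d))]
    return (c@np.array(ci["world_from_camera"]).T)[:,:3]
def proj(ci,P):
    k,dc=K(ci); W=np.linalg.inv(np.array(ci["world_from_camera"])); P=np.atleast_2d(P)
    c=np.c_[P,np.ones(len(P))]@W.T; c=c[:,:3]*[1,-1,-1]
    return cv2.projectPoints(c,np.zeros(3),np.zeros(3),k,dc)[0].reshape(-1,2)
def cloud(ci,mask,depth):
    v,u=np.nonzero(mask&(depth>0)); return pts(ci,np.c_[u,v],depth[v,u])
E
python3 - <<'E'
from h import *
for n in ["scene","top"]:
    im,d=get_image(n); ci=camera_info(n); cv2.imwrite(f"pics/{n}0.png",im); np.save(f"pics/{n}0.npy",d)
    print(n,np.array(ci["world_from_camera"]).round(3).tolist(),ci["fovy"])
    for q in ["stylus","stand","bank","lamp","slide_ridge","tip_red","mod_red","mod_slide","mod_black_a","jar","mandrel","bracelet"]:
        for r in trace(n,q)[:5]:
            P=cloud(ci,r["mask"],d)
            print(q,round(r["conf"],2),np.round(r["uv"]),len(P), np.median(P,0).round(3) if len(P) else "", (np.percentile(P,2,0).round(3),np.percentile(P,98,0).round(3)) if len(P) else "")
E
```

```text
pics
scene [[0.363, -0.607, 0.707, 1.159], [0.932, 0.244, -0.269, -0.356], [-0.01, 0.757, 0.654, 0.705], [0.0, 0.0, 0.0, 1.0]] 57.07320492529616
stylus 0.71 [218. 252.] 492 [ 0.496 -0.313  0.13 ] (array([ 0.475, -0.333,  0.097]), array([ 0.517, -0.296,  0.166]))
stylus 0.61 [213. 242.] 195 [ 0.325 -0.314  0.024] (array([ 0.253, -0.336,  0.001]), array([ 0.387, -0.278,  0.037]))
stylus 0.53 [421. 258.] 93 [0.587 0.093 0.046] (array([0.574, 0.083, 0.043]), array([0.596, 0.108, 0.055]))
stylus 0.38 [421. 281.] 226 [0.648 0.063 0.047] (array([0.625, 0.053, 0.044]), array([0.67 , 0.075, 0.076]))
stand 0.83 [291. 268.] 949 [ 0.5   -0.169  0.015] (array([ 0.462, -0.202, -0.001]), array([ 0.531, -0.126,  0.077]))
stand 0.75 [136. 330.] 2621 [ 0.558 -0.493  0.027] (array([ 0.508, -0.543,  0.003]), array([ 0.599, -0.444,  0.101]))
stand 0.7 [222. 298.] 1959 [ 0.533 -0.332  0.021] (array([ 0.482, -0.378,  0.002]), array([ 0.573, -0.279,  0.102]))
stand 0.43 [421. 281.] 215 [0.648 0.063 0.047] (array([0.628, 0.054, 0.044]), array([0.669, 0.076, 0.076]))
bank 0.78 [434. 277.] 5540 [0.649 0.074 0.
[... 3141 characters left out ...]
0.131, 0.055]))
mod_black_a 0.56 [275. 174.] 125 [0.638 0.033 0.047] (array([0.62 , 0.022, 0.042]), array([0.654, 0.045, 0.068]))
mod_black_a 0.51 [223. 167.] 61 [0.649 0.158 0.048] (array([0.637, 0.152, 0.042]), array([0.658, 0.168, 0.063]))
mod_black_a 0.4 [230. 172.] 115 [0.643 0.127 0.047] (array([0.619, 0.104, 0.042]), array([0.663, 0.141, 0.176]))
jar 0.65 [297. 268.] 457 [ 0.398 -0.04   0.083] (array([ 0.373, -0.065,  0.028]), array([ 0.422, -0.013,  0.088]))
mandrel 0.82 [187. 243.] 403 [0.459 0.25  0.017] (array([0.438, 0.231, 0.004]), array([0.486, 0.277, 0.12 ]))
bracelet 0.68 [410. 139.] 265 [ 0.728 -0.327  0.017] (array([ 0.689, -0.358, -0.003]), array([ 0.755, -0.297,  0.026]))
```

View pics/scene0.png

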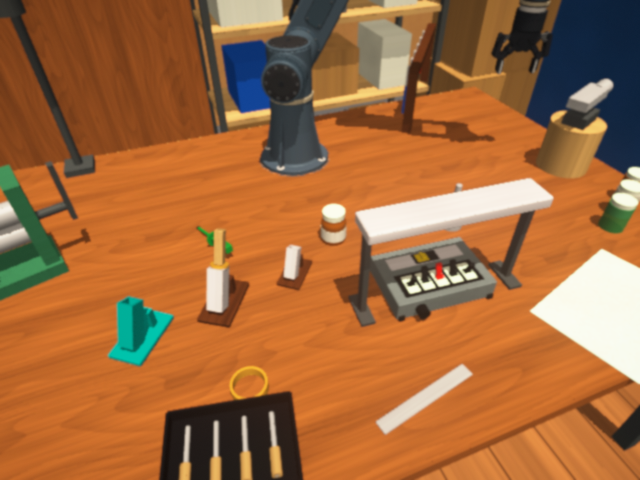

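View pics/top0.png

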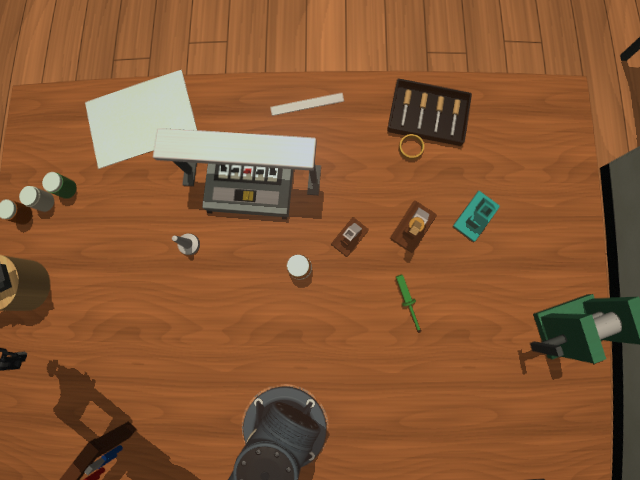

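The scene view shows three stand candidates: large brown at (222,298), small brown at (291,268) and turquoise at (136,330). The stylus candidates are the wooden handle at (218,252) in the large brown stand and the green look-alike at (213,242), lying on the bench. I choose the large brown stand and the stylus in it. The red lever is at (438,270), the middle of the row, and the slide is at (422,256).

Run:
```python
from h import *
sc=cv2.imread("pics/scene0.png")[225:335,170:270]; cv2.imwrite("pics/crop0.png",cv2.resize(sc,None,fx=5,fy=5,interpolation=cv2.INTER_CUBIC))
for n in ["scene","top"]:
    d=np.load(f"pics/{n}0.npy"); im=cv2.imread(f"pics/{n}0.png"); ci=camera_info(n)
    v,u=np.mgrid[0:480,0:640]; P=pts(ci,np.c_[u.ravel(),v.ravel()],d.ravel()); C=im.reshape(-1,3).astype(int); ok=d.ravel()>0
    box=lambda lo,hi: ok&np.all((P>lo)&(P<hi),1)
    m=box([.42,-.41,.007],[.6,-.25,.02]); r=cv2.minAreaRect(P[m][:,:2].astype(np.float32)); print(n,"foot",m.sum(),r,P[m][:,2].mean())
    m=box([.42,-.41,.09],[.6,-.25,.2]); Q=P[m]
    for z in np.arange(.09,.18,.01):
        s=Q[abs(Q[:,2]-z)<.005]
        if len(s)>3: print(" z",round(z,3),len(s),s.mean(0).round(3),C[m][abs(Q[:,2]-z)<.005].mean(0).round())
    m=box([.5,-.03,.038],[.75,.23,.05]); r=cv2.minAreaRect(P[m][:,:2].astype(np.float32)); print("bank",m.sum(),r,P[m][:,2].mean())
    m=box([.5,-.1,.22],[.8,.3,.25]); r=cv2.minAreaRect(P[m][:,:2].astype(np.float32)); print("lamp",m.sum(),r,P[m][:,2].mean())
    m=box([.5,-.03,.049],[.62,.23,.07])&(C[:,0]<80)&(C[:,2]>120); print("ridge",m.sum(),P[m].mean(0) if m.any() else 0)
    m=box([.5,-.03,.05],[.8,.23,.09])&(C[:,2]>120)&(C[:,1]<80); print("red",m.sum(),P[m].mean(0),P[m].max(0))if m.any() else 0
```

```text
scene foot 839 ((0.5131398439407349, -0.32701602578163147), (0.06983359158039093, 0.12175960093736649), 56.20466995239258) 0.009978183839511831
 z 0.09 56 [ 0.519 -0.329  0.092] [185. 205. 224.]
 z 0.1 184 [ 0.515 -0.325  0.101] [140. 190. 226.]
 z 0.11 82 [ 0.507 -0.322  0.109] [ 82. 165. 220.]
 z 0.12 57 [ 0.5   -0.316  0.12 ] [ 84. 159. 210.]
 z 0.13 61 [ 0.496 -0.314  0.13 ] [ 83. 159. 208.]
 z 0.14 59 [ 0.492 -0.311  0.14 ] [ 82. 157. 207.]
 z 0.15 65 [ 0.488 -0.308  0.15 ] [ 79. 153. 205.]
 z 0.16 77 [ 0.483 -0.305  0.16 ] [ 82. 160. 212.]
 z 0.17 14 [ 0.482 -0.307  0.167] [ 90. 173. 227.]
bank 5007 ((0.6209384202957153, 0.10067211836576462), (0.22345906496047974, 0.15373969078063965), 85.2610855102539) 0.04409329375934351
lamp 5631 ((0.6516902446746826, 0.09727385640144348), (0.3615167737007141, 0.07223618775606155), 85.27278900146484) 0.23136020543503694
ridge 28 [0.58670096 0.09461126 0.0528476 ]
red 84 [0.64638356 0.09707699 0.06313285] [0.65481132 0.10454429 0.07704   ]
top foot 771 ((0.4913994073867798, -0.3525794446468353), (0.14622634649276733, 0.12232469767332077), 53.
[... 181 characters left out ...]
175.]
 z 0.12 9 [ 0.499 -0.317  0.12 ] [ 57.  99. 134.]
 z 0.13 10 [ 0.494 -0.315  0.131] [ 55.  97. 130.]
 z 0.14 7 [ 0.49  -0.311  0.141] [ 53.  89. 120.]
 z 0.15 11 [ 0.487 -0.31   0.15 ] [ 55.  93. 125.]
 z 0.16 44 [ 0.473 -0.302  0.162] [ 64. 108. 144.]
 z 0.17 29 [ 0.477 -0.305  0.167] [ 73. 121. 161.]
bank 3622 ((0.602796733379364, 0.10028794407844543), (0.22033677995204926, 0.12082086503505707), 85.19305419921875) 0.04455778334687503
lamp 5041 ((0.6481541991233826, 0.09707477688789368), (0.3603907823562622, 0.07297080755233765), 85.1493911743164) 0.2326630153772618
ridge 23 [0.58270816 0.09530549 0.05247068]
red 11 [0.64491524 0.09579145 0.06323075] [0.65078831 0.10078834 0.07686705]
```

View pics/crop0.png

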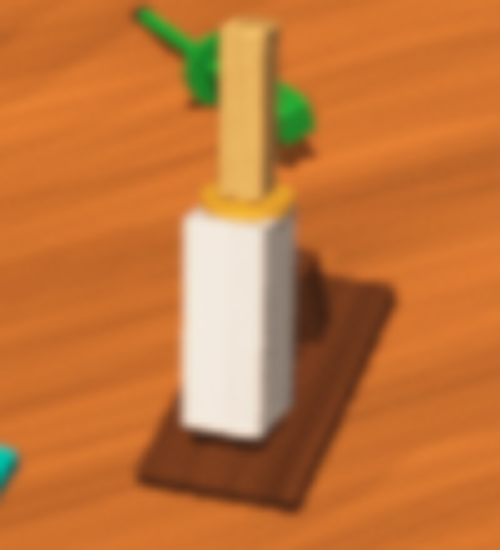

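The crop confirms the pick: wooden handle at about (248,110), brass collar at (248,200) and pale pocket on the large brown foot, with the green look-alike separate behind it. Next I plan the approach.

```bash
cat >> h.py <<'E'
from scipy.spatial.transform import Rotation as R
def rot(q): return R.from_quat(np.roll(q,-1))
def tool(zdir,ydir):  # frame with z along zdir and y near ydir
    z=np.array(zdir,float);z/=np.linalg.norm(z);y=np.array(ydir,float);y-=z*(y@z);y/=np.linalg.norm(y)
    return R.from_matrix(np.c_[np.cross(y,z),y,z])
def delta(tp,tr,s=None):
    s=s or robot.read_state(); dp=(np.array(tp)-s["tcp_pos"])/.1; dr=np.degrees((tr*rot(s["ee_rot"]).inv()).as_rotvec())/30
    print("t",round(s["time"],2),"pos",np.round(s["tcp_pos"],4),"shift(norm)",dp.round(3),"turn(norm)",dr.round(3),"min rows",max(np.linalg.norm(dp)/.5,np.linalg.norm(dr)/.286).round(1))
E
python3 - <<'E'
from h import *
s=robot.read_state(); print(s["time"],rot(s["ee_rot"]).as_matrix().round(3).tolist())
a=np.array([-.351,.235,.906])
for y in([.556,.831,0],[-.556,-.831,0]):
    T=tool(-a,y); delta([.441,-.28,.256],T)
    print(T.as_matrix().round(2).tolist())
E
```

```text
1.3 [[-0.947, 0.322, -0.0], [0.322, 0.947, -0.0], [0.0, -0.0, -1.0]]
t 1.3 pos [0.2012 0.5917 0.2313] shift(norm) [ 2.398 -8.717  0.247] turn(norm) [-0.37  -0.749 -0.492] min rows 18.1
[[-0.75, 0.56, 0.35], [0.5, 0.83, -0.24], [-0.42, -0.0, -0.91]]
t 1.3 pos [0.2012 0.5917 0.2313] shift(norm) [ 2.398 -8.717  0.247] turn(norm) [-1.078  0.533  5.379] min rows 19.3
[[0.75, -0.56, 0.35], [-0.5, -0.83, -0.24], [0.42, 0.0, -0.91]]
```

Call:
carry_out(steps=[0.2,-0.28,0.2,0,0,0,0.2,-0.28,0.2,0,0,0,0.2,-0.28,0.2,0,0,0,0.2,-0.28,0.2,0,0,0,0.2,-0.28,0.2,0,0,0,0.2,-0.42,0.05,0,0,0,0.2,-0.42,0.05,0,0,0,0.2,-0.42,0.05,0,0,0,0.2,-0.42,0.05,0,0,0,0.2,-0.42,0.05,0,0,0,0.2,-0.42,0.05,0,0,0], hand=1)

```text
time: 2.4
tcp_pos: [0.4216, 0.198, 0.3618]
ee_rot: [0.0, 0.163, 0.987, 0.0]
force: [1.4, 0.2, -0.5]
finger_gap: 0.0855
grip_force: 0.0
```

Call:
carry_out(steps=[0.08,-0.4,0,-0.031,-0.062,-0.041,0.08,-0.4,0,-0.031,-0.062,-0.041,0.08,-0.4,0,-0.031,-0.062,-0.041,0.08,-0.4,0,-0.031,-0.062,-0.041,0.08,-0.4,0,-0.031,-0.062,-0.041,-0.03,-0.4,-0.15,-0.031,-0.062,-0.041,-0.03,-0.4,-0.15,-0.031,-0.062,-0.041,-0.03,-0.4,-0.15,-0.031,-0.062,-0.041,-0.03,-0.4,-0.15,-0.031,-0.062,-0.041,-0.03,-0.4,-0.15,-0.031,-0.062,-0.041,-0.03,-0.4,-0.15,-0.031,-0.062,-0.041,-0.03,-0.4,-0.15,-0.031,-0.062,-0.041])

```text
time: 3.6
tcp_pos: [0.4398, -0.2821, 0.2563]
ee_rot: [0.207, 0.284, 0.934, -0.064]
force: [0.9, -0.1, 0.0]
finger_gap: 0.0855
grip_force: 0.0
```

Run:
```python
from h import *
T=tool([.351,-.235,-.906],[.556,.831,0]); delta([.441,-.28,.256],T)
ci=camera_info("wrist"); im,d=get_image("wrist"); cv2.imwrite("pics/w1.png",im); np.save("pics/w1.npy",d)
W=np.array(ci["world_from_camera"]); print(W.round(3).tolist(),ci["fovy"],robot.read_state()["q"])
v,u=np.mgrid[0:480,0:640]; P=pts(ci,np.c_[u.ravel(),v.ravel()],d.ravel()); ok=d.ravel()>0
m=ok&np.all((P>[.42,-.42,.007])&(P<[.62,-.25,.018]),1); print("foot",m.sum(),cv2.minAreaRect(P[m][:,:2].astype(np.float32)),P[m][:,2].mean())
for q in["stylus","stand"]:
    for r in trace("wrist",q)[:2]:
        Q=cloud(ci,r["mask"],d); print(q,r["conf"],r["uv"],len(Q),np.percentile(Q,[2,50,98],0).round(3).tolist() if len(Q) else 0)
```

```text
t 3.6 pos [ 0.4398 -0.2821  0.2563] shift(norm) [ 0.012  0.021 -0.003] turn(norm) [ 0.005 -0.002  0.003] min rows 0.0
[[0.558, -0.626, -0.545, 0.337], [0.83, 0.419, 0.368, -0.213], [-0.002, -0.658, 0.753, 0.355], [0.0, 0.0, 0.0, 1.0]] 64.50304710281894 [-0.85231452  0.23100431  1.97186209  0.20813779  0.52295667 -1.98686211]
foot 4711 ((0.5097312331199646, -0.3269866108894348), (0.07006993889808655, 0.12012782692909241), 56.400047302246094) 0.011363308732379082
stylus 0.81 [325.4, 216.9] 1831 [[0.465, -0.334, 0.094], [0.481, -0.307, 0.131], [0.511, -0.295, 0.168]]
stylus 0.73 [252.7, 19.9] 1838 [[0.338, -0.309, 0.022], [0.361, -0.291, 0.034], [0.382, -0.277, 0.039]]
stand 0.94 [324.4, 156.7] 6186 [[0.449, -0.373, 0.007], [0.488, -0.314, 0.012], [0.56, -0.274, 0.064]]
stand 0.9 [471.4, 57.6] 7718 [[0.446, -0.202, 0.006], [0.477, -0.163, 0.01], [0.519, -0.126, 0.08]]
```

View pics/w1.png

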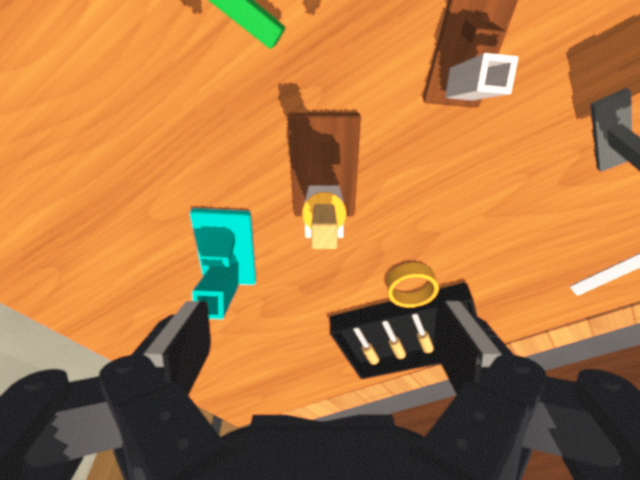

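The wrist view shows the stylus handle end at (325,236) and the collar at (324,213) between the open fingers. The green look-alike (248,20) and the turquoise stand (222,250) are clear of them.

Run:
```python
from h import *
ci=camera_info("wrist"); d=np.load("pics/w1.npy")
th=np.radians(-33.6); xs=np.array([np.cos(th),np.sin(th),0]); ys=np.array([-np.sin(th),np.cos(th),0])
a=-np.sin(np.radians(25))*xs+[0,0,np.cos(np.radians(25))]; b=np.cross(ys,a)
v,u=np.mgrid[0:480,0:640]; P=pts(ci,np.c_[u.ravel(),v.ravel()],d.ravel())
m=(d.ravel()>0)&np.all((P>[.42,-.36,.08])&(P<[.55,-.27,.2]),1)
O=np.array([.51,-.327,0]); Q=(P[m]-O)@np.c_[b,ys,a]; print("b",b,"n",len(Q))
for lo in np.arange(.07,.2,.006):
    s=Q[(Q[:,2]>=lo)&(Q[:,2]<lo+.006)]
    if len(s)>5: print(round(lo,3),len(s),"b",np.percentile(s[:,0],[3,50,97]).round(4),"y",np.percentile(s[:,1],[3,97]).round(4))
```

```text
b [ 0.75488301 -0.50154307  0.42261826] n 1978
0.088 126 b [0.0111 0.0452 0.0505] y [-0.0164  0.0147]
0.094 703 b [0.0121 0.0215 0.0387] y [-0.0169  0.016 ]
0.1 38 b [0.0195 0.0198 0.0202] y [-0.0081  0.0073]
0.106 27 b [0.0196 0.02   0.0214] y [-0.0089  0.0075]
0.112 39 b [0.0196 0.0199 0.0207] y [-0.0085  0.007 ]
0.118 28 b [0.0196 0.0199 0.0206] y [-0.0086  0.0077]
0.124 46 b [0.0197 0.02   0.0207] y [-0.0088  0.0075]
0.13 40 b [0.0198 0.02   0.0205] y [-0.0082  0.0073]
0.136 34 b [0.0198 0.02   0.0214] y [-0.0088  0.0072]
0.142 48 b [0.0198 0.02   0.0211] y [-0.009   0.0075]
0.148 49 b [0.0198 0.0201 0.0215] y [-0.0084  0.008 ]
0.154 58 b [0.0198 0.0202 0.0211] y [-0.0089  0.0074]
0.16 140 b [0.0199 0.0216 0.0375] y [-0.0095  0.0078]
0.166 594 b [0.0207 0.0287 0.0367] y [-0.0087  0.0071]
```

```bash
cat >> h.py <<'E'
th=np.radians(-33.6); xs=np.array([np.cos(th),np.sin(th),0]); ys=np.array([-np.sin(th),np.cos(th),0])
a=-np.sin(np.radians(25))*xs+[0,0,np.cos(np.radians(25))]; b=np.cross(ys,a); O=np.array([.51,-.327,0])
TS=tool(-a,ys)
def sp(bb,y,aa): return O+bb*b+y*ys+aa*a
E
python3 - <<'E'
from h import *
delta(sp(.0288,-.0007,.19),TS); delta(sp(.0288,-.0007,.118),TS); print(a,(-.072*a/.1).round(3))
E
```

```text
t 3.75 pos [ 0.4391 -0.2821  0.2552] shift(norm) [ 0.254 -0.155 -0.709] turn(norm) [-0.002 -0.008  0.015] min rows 1.5
t 3.75 pos [ 0.4391 -0.2821  0.2552] shift(norm) [ 0.507 -0.323 -1.361] turn(norm) [-0.002 -0.008  0.015] min rows 3.0
[-0.35200773  0.23387337  0.90630779] [ 0.253 -0.168 -0.653]
```

Call:
carry_out(steps=[0.063,-0.039,-0.177,0,-0.002,0.004,0.063,-0.039,-0.177,0,-0.002,0.004,0.063,-0.039,-0.177,0,-0.002,0.004,0.063,-0.039,-0.177,0,-0.002,0.004,0.05,-0.034,-0.13,0,0,0,0.05,-0.034,-0.13,0,0,0,0.05,-0.034,-0.13,0,0,0,0.05,-0.034,-0.13,0,0,0,0.05,-0.034,-0.13,0,0,0,0,0,0,0,0,0,0,0,0,0,0,0])

```text
time: 4.85
tcp_pos: [0.4909, -0.3119, 0.121]
ee_rot: [0.208, 0.279, 0.935, -0.062]
force: [-0.4, 0.7, 0.8]
finger_gap: 0.0851
grip_force: 0.0
```

Run:
```python
from h import *
delta(sp(.0288,-.0007,.118),TS)
```

```text
t 4.85 pos [ 0.4909 -0.3119  0.121 ] shift(norm) [-0.011 -0.026 -0.019] turn(norm) [ 0.001  0.003 -0.012] min rows 0.1
```

Call:
carry_out(steps=[-0.01,-0.026,-0.02,0,0,-0.012,0,0,0,0,0,0])

```text
time: 5.05
tcp_pos: [0.4895, -0.3155, 0.1193]
ee_rot: [0.208, 0.283, 0.934, -0.063]
force: [-0.1, -0.1, 0.5]
finger_gap: 0.0855
grip_force: 0.0
```

Call:
carry_out(steps=[0,0,0,0,0,0,0,0,0,0,0,0,0,0,0,0,0,0,0,0,0,0,0,0,0,0,0,0,0,0,0,0,0,0,0,0,0,0,0,0,0,0,0,0,0,0,0,0], hand=0, newtons=80)

```text
time: 5.85
tcp_pos: [0.4893, -0.3155, 0.1186]
ee_rot: [0.208, 0.283, 0.934, -0.063]
force: [-1.5, 0.3, 2.0]
finger_gap: 0.0169
grip_force: 77.8
```

Run:
```python
from h import *
s=robot.read_state();print(s["time"],s["force"],s["wrist_torque"],s["finger_gap"],s["grip_force"]);delta(sp(.0288,-.0007,.118),TS)
```

```text
5.85 [-1.50140138  0.29826887  1.96587258] [ 0.02481089  0.31621692 -0.08690059] 0.016857467574331368 77.77143001556396
t 5.85 pos [ 0.4893 -0.3155  0.1186] shift(norm) [0.005 0.011 0.006] turn(norm) [0.001 0.003 0.003] min rows 0.0
```

Call:
carry_out(steps=[-0.056,0.037,0.144,0,0,0,-0.056,0.037,0.144,0,0,0,-0.056,0.037,0.144,0,0,0,-0.056,0.037,0.144,0,0,0,-0.056,0.037,0.144,0,0,0,-0.056,0.037,0.144,0,0,0,-0.056,0.037,0.144,0,0,0], newtons=100)

```text
time: 6.55
tcp_pos: [0.4497, -0.2891, 0.2195]
ee_rot: [0.207, 0.283, 0.934, -0.062]
force: [0.5, -0.3, -1.4]
finger_gap: 0.0168
grip_force: 97.4
```

```bash
cat >> h.py <<'E'
tb=np.radians(-4.8); xb=np.array([np.cos(tb),np.sin(tb),0]); yb=np.array([-np.sin(tb),np.cos(tb),0])
def TB(el=45): e=np.radians(el); return tool(xb*np.cos(e)-np.array([0,0,np.sin(e)]),yb)
L=.099
E
python3 - <<'E'
from h import *
s=robot.read_state();print(s["force"],s["finger_gap"],s["q"])
D=TB().as_matrix()[:,2]; delta(np.array([.585,.072,.10])-L*D,TB())
E
```

```text
[ 0.46836991 -0.31087253 -1.37684395] 0.016825467394454875 [-0.84132613  0.30760679  1.99323452  0.2588716   0.4292293  -2.03752439]
t 6.55 pos [ 0.4497 -0.2891  0.2195] shift(norm) [ 0.655  3.669 -0.495] turn(norm) [-0.223 -0.635  0.953] min rows 7.5
```

```bash
cat > kin.py <<'E'
from h import *
s=robot.read_state()
D=[([1.065,.527,1.433,0,1.181,-.178],[.2012,.5917,.2313],[0,0,-1.]),
([-.85231452,.23100431,1.97186209,.20813779,.52295667,-1.98686211],[.4391,-.2821,.2552],rot([.207,.284,.934,-.064]).as_matrix()[:,2]),
(s["q"],s["tcp_pos"],rot(s["ee_rot"]).as_matrix()[:,2])]
A=[];B=[]
for q,p,d in D:
    Rz=R.from_euler("z",-q[0]).as_matrix(); p=Rz@np.array(p); d=Rz@d
    # unknown [L1,L2,Lw,off,h]
    A+=[[np.sin(q[1]),np.sin(q[1]+q[2]),d[0],0,0],[0,0,d[1],1,0],[np.cos(q[1]),np.cos(q[1]+q[2]),d[2],0,1]]; B+=list(p)
x,res,_,sv=np.linalg.lstsq(np.array(A),np.array(B),rcond=None); print("L1 L2 Lw off h",x.round(4),np.abs(np.array(A)@x-B).max(),sv)
L1,L2,Lw,off,h=x
def ik(p,T):
    d=T.as_matrix()[:,2]; w=np.array(p)-Lw*d; r=np.hypot(w[0],w[1]); rr=np.sqrt(r*r-off*off); q1=np.arctan2(w[1],w[0])-np.arctan2(off,rr)
    z=w[2]-h; c=(rr*rr+z*z-L1**2-L2**2)/(2*L1*L2); q3=np.arccos(c); q2=np.arctan2(rr,z)-np.arctan2(L2*np.sin(q3),L1+L2*np.cos(q3))
    f=np.array([np.cos(q1)*np.sin(q2+q3),np.sin(q1)*np.sin(q2+q3),np.cos(q2+q3)]); return np.round([q1,q2,q3,np.arccos(np.clip(d@f,-1,1))],3)
for el in(40,45,50,55,60):
  for tip in([.585,.072,.1],[.585,.085,.051],[.62,.098,.072],[.66,.095,.07]):
    T=TB(el); print(el,tip,ik(np.array(tip)-L*T.as_matrix()[:,2],T))
E
python3 kin.py
```

```text
L1 L2 Lw off h [0.6296 0.3208 0.2272 0.1165 0.0376] 0.007394598722117451 [3.0653654  1.73478428 1.57111636 0.32438854 0.14291225]
40 [0.585, 0.072, 0.1] [-0.071  0.395  2.475  0.601]
40 [0.585, 0.085, 0.051] [-0.032  0.529  2.567  0.827]
40 [0.62, 0.098, 0.072] [0.007 0.489 2.414 0.635]
40 [0.66, 0.095, 0.07] [-1.000e-03  5.180e-01  2.309e+00  5.600e-01]
45 [0.585, 0.072, 0.1] [-0.072  0.363  2.381  0.387]
45 [0.585, 0.085, 0.051] [-0.035  0.479  2.471  0.593]
45 [0.62, 0.098, 0.072] [2.000e-03 4.560e-01 2.325e+00 4.280e-01]
45 [0.66, 0.095, 0.07] [-0.005  0.491  2.224  0.362]
50 [0.585, 0.072, 0.1] [-0.072  0.345  2.29   0.191]
50 [0.585, 0.085, 0.051] [-0.037  0.446  2.378  0.381]
50 [0.62, 0.098, 0.072] [-2.000e-03  4.370e-01  2.237e+00  2.350e-01]
50 [0.66, 0.095, 0.07] [-0.009  0.476  2.138  0.177]
55 [0.585, 0.072, 0.1] [-0.073  0.339  2.2    0.01 ]
55 [0.585, 0.085, 0.051] [-0.04   0.429  2.287  0.186]
55 [0.62, 0.098, 0.072] [-0.007  0.428  2.15   0.064]
55 [0.66, 0.095, 0.07] [-0.012  0.472  2.051  0.042]
60 [0.585, 0.072, 0.1] [-0.074  0.343  2.112  0.163]
60 [0.585, 0.085, 0.051] [-0.042  0.423  2.198  0.021]
60 [0.62, 0.098, 0.072] [-0.011  0.43   2.063  0.132]
60 [0.66, 0.095, 0.07] [-0.016  0.476  1.963  0.183]
```

```bash
cat >> h.py <<'E'
def TA(az,el):
    A,e=np.radians(az),np.radians(el); return tool([np.cos(A)*np.cos(e),np.sin(A)*np.cos(e),-np.sin(e)],[-np.sin(A),np.cos(A),0])
import json,os
def log():
    s=robot.read_state(); open("log.jsonl","a").write(json.dumps([list(map(float,s[k])) for k in("q","tcp_pos","ee_rot")])+"\n")
E
python3 - <<'E'
from h import *
log(); delta([.44,-.05,.28],TA(35,60))
E
```

```text
t 6.55 pos [ 0.4497 -0.2891  0.2195] shift(norm) [-0.097  2.391  0.605] turn(norm) [ 1.000e-03 -1.760e-01  2.288e+00] min rows 8.0
```

Call:
carry_out(steps=[-0.01,0.24,0.06,0,-0.018,0.23,-0.01,0.24,0.06,0,-0.018,0.23,-0.01,0.24,0.06,0,-0.018,0.23,-0.01,0.24,0.06,0,-0.018,0.23,-0.01,0.24,0.06,0,-0.018,0.23])

```text
time: 7.05
tcp_pos: [0.4465, -0.1668, 0.2515]
ee_rot: [0.236, -0.004, 0.972, 0.009]
force: [0.1, -0.0, -1.5]
finger_gap: 0.0162
grip_force: 97.6
```

```bash
python3 -c "
from h import *
log(); print(robot.read_state()['q']); delta([.44,-.05,.28],TA(35,60))"
```

```text
[-0.82501031  0.1842354   2.07536169  0.61264274  0.65409209 -2.85522834]
t 7.05 pos [ 0.4465 -0.1668  0.2515] shift(norm) [-0.065  1.168  0.285] turn(norm) [-0.    -0.097  1.141] min rows 4.0
```

Call:
carry_out(steps=[-0.01,0.24,0.06,0,-0.018,0.23,-0.01,0.24,0.06,0,-0.018,0.23,-0.01,0.24,0.06,0,-0.018,0.23,-0.01,0.24,0.06,0,-0.018,0.23,-0.01,0.24,0.06,0,-0.018,0.23])

```text
time: 7.55
tcp_pos: [0.4765, -0.0073, 0.3197]
ee_rot: [0.207, -0.27, 0.939, 0.055]
force: [-0.2, -0.4, 0.1]
finger_gap: 0.0165
grip_force: 97.6
```

```bash
cat > kin.py <<'E'
from h import *
from scipy.optimize import least_squares
D=[([1.065,.527,1.433,0,1.181,-.178],[.2012,.5917,.2313],[0,.1633,.9866,0])]+[json.loads(l) for l in open("log.jsonl")]
# general POE-like model: base, shoulder(a1,h), L1, elbow offset e, L2, off, wrist Rz(q4) Ry(q5) Rz(q6)
def fk(q,x):
    a1,h,L1,e,L2,off,Lw,c5,c6=x
    Y=lambda t:R.from_euler("y",t); Z=lambda t:R.from_euler("z",t)
    r=Z(q[0]); p=r.apply([a1,off,h]); r=r*Y(q[1]); p=p+r.apply([0,0,L1]); r=r*Y(q[2]); p=p+r.apply([e,0,L2]); r=r*Z(q[3])*Y(q[4]); p=p+r.apply([c5,0,Lw]); return p,r*Z(q[5]+c6)
def cost(x):
    o=[]
    for q,p,w in D:
        P,T=fk(q,x); o+=list(P-p)+list(.2*(T*rot(w).inv()).as_rotvec())
    return np.r_[o,1e-3*(x-x0)]
x0=np.array([0,.25,.45,0,.4,.115,.25,0,0])
best=min((least_squares(cost,np.r_[x0[:8],c]) for c in(0,np.pi,1.57,-1.57)),key=lambda r:r.cost); X=best.x
lo=np.array([-3.08,-.75,.22,-1.43,0,-2.85]); hi=np.array([3.08,2.2,2.44,4.57,2.65,2.85])
def ik(p,T,q0):
    f=lambda q:np.r_[fk(q,X)[0]-p,.2*(fk(q,X)[1]*T.inv()).as_rotvec()]
    r=least_squares(f,np.clip(q0,lo+1e-6,hi-1e-6),bounds=(lo,hi)); return r.x.round(3),np.abs(r.fun).max().round(4)
if __name__=="__main__":
    print("X",X.round(3),"res",np.abs(best.fun).max())
    q=np.array(D[-1][0]); print(q.round(3))
    for az in(20,35,50):
      for el,tip in((60,[.585,.075,.1]),(60,[.585,.075,.051]),(45,[.615,.098,.075]),(45,[.655,.095,.072]),(38,[.655,.095,.072])):
        T=TA(az,el); print(az,el,tip,*ik(np.array(tip)-L*T.as_matrix()[:,2],T,q))
E
python3 -c "
from h import *
log(); delta([.44,-.05,.28],TA(35,60))"; python3 kin.py
```

```text
t 7.55 pos [ 0.4765 -0.0073  0.3197] shift(norm) [-0.365 -0.427 -0.397] turn(norm) [ 0.111 -0.138  0.102] min rows 1.4
X [0.    0.275 0.588 0.115 0.392 0.111 0.297 0.    1.571] res 0.0015708528222669051
[-0.488  0.093  1.919  0.456  0.948 -2.854]
20 60 [0.585, 0.075, 0.1] [-0.249  0.386  2.048  0.785  0.384 -2.85 ] 0.004
20 60 [0.585, 0.075, 0.051] [-0.216  0.484  2.048  0.8    0.304 -2.85 ] 0.0137
20 45 [0.615, 0.098, 0.075] [-0.152  0.461  2.046  0.899  0.231 -2.85 ] 0.0489
20 45 [0.655, 0.095, 0.072] [-0.157  0.507  1.97   0.901  0.253 -2.85 ] 0.0453
20 38 [0.655, 0.095, 0.072] [-0.144  0.509  1.985  0.927  0.212 -2.85 ] 0.0676
35 60 [0.585, 0.075, 0.1] [-0.277  0.399  1.94   0.564  0.583 -2.85 ] 0.017
35 60 [0.585, 0.075, 0.051] [-0.25   0.491  1.954  0.567  0.488 -2.85 ] 0.0237
35 45 [0.615, 0.098, 0.075] [-0.219  0.471  1.953  0.673  0.443 -2.85 ] 0.056
35 45 [0.655, 0.095, 0.072] [-0.222  0.519  1.871  0.682  0.475 -2.85 ] 0.0534
35 38 [0.655, 0.095, 0.072] [-0.222  0.522  1.89   0.713  0.442 -2.85 ] 0.0741
50 60 [0.585, 0.075, 0.1] [-0.26   0.428  1.823  0.394  0.75  -2.85 ] 0.0306
50 60 [0.585, 0.075, 0.051] [-0.239  0.512  1.847  0.386  0.647 -2.85 ] 0.0364
50 45 [0.615, 0.098, 0.075] [-0.24   0.501  1.832  0.504  0.642 -2.85 ] 0.0615
50 45 [0.655, 0.095, 0.072] [-0.244  0.552  1.742  0.519  0.685 -2.85 ] 0.0604
50 38 [0.655, 0.095, 0.072] [-0.257  0.557  1.758  0.558  0.668 -2.85 ] 0.0801
```

```bash
cat >> kin.py <<'E'
def ikr(tip,az,el,q0,q6=-1.8):
    A,e=np.radians(az),np.radians(el); d=np.array([np.cos(A)*np.cos(e),np.sin(A)*np.cos(e),-np.sin(e)]); p=np.array(tip)-L*d
    def f(q):
        P,T=fk(q,X); return np.r_[P-p,.3*(T.as_matrix()[:,2]-d),1e-4*(q[5]-q6)]
    r=least_squares(f,np.clip(q0,lo+1e-3,hi-1e-3),bounds=(lo,hi),x_scale=.1); return r.x,np.abs(r.fun[:6]).max()
E
python3 - <<'E'
from kin import *
for seed in([-.2,.45,2.,.6,.5,-1.8],[-.2,.45,2.,-.8,.5,-1.8],[-.2,.45,2.,2.5,.5,-1.8]):
  for az in(-35,-20,0,20,35):
    for el,tip in((65,[.585,.075,.051]),(45,[.655,.095,.072]),(40,[.655,.095,.072])):
        q,e=ikr(tip,az,el,seed)
        if e<.002: print(seed[3],az,el,tip[0],q.round(2),e.round(4))
E
```

```text
0.6 -35 65 0.585 [ 0.13  0.53  1.9  -0.68  0.47 -1.8 ] 0.0
0.6 -20 65 0.585 [ 0.05  0.5   1.98 -0.59  0.3  -1.8 ] 0.0
0.6 0 65 0.585 [-0.09  0.49  2.03  0.19  0.19 -1.8 ] 0.0
0.6 0 45 0.655 [-0.04  0.61  2.17  3.07  0.41 -1.8 ] 0.0
0.6 0 40 0.655 [-0.05  0.68  2.23  3.08  0.64 -1.8 ] 0.0
0.6 20 65 0.585 [-0.22  0.49  2.03  0.75  0.34 -1.8 ] 0.0
0.6 20 45 0.655 [-0.29  0.61  2.15  2.13  0.52 -1.8 ] 0.0
0.6 20 40 0.655 [-0.33  0.67  2.22  2.29  0.69 -1.8 ] 0.0
0.6 35 65 0.585 [-0.3   0.5   1.98  0.76  0.5  -1.8 ] 0.0
0.6 35 45 0.655 [-0.41  0.62  2.05  1.59  0.65 -1.8 ] 0.0
0.6 35 40 0.655 [-0.46  0.68  2.11  1.74  0.75 -1.8 ] 0.0
-0.8 -35 65 0.585 [ 0.13  0.53  1.9  -0.68  0.47 -1.8 ] 0.0
-0.8 -20 65 0.585 [ 0.05  0.5   1.98 -0.59  0.3  -1.8 ] 0.0
-0.8 0 65 0.585 [-0.09  0.49  2.03  0.19  0.19 -1.8 ] 0.0
-0.8 0 45 0.655 [-0.04  0.61  2.17  3.07  0.41 -1.8 ] 0.0
-0.8 20 65 0.585 [-0.22  0.49  2.03  0.75  0.34 -1.8 ] 0.0
-0.8 20 45 0.655 [-0.29  0.61  2.15  2.13  0.52 -1.8 ] 0.0
-0.8 20 40 0.655 [-0.33  0.67  2.22  2.29  0.69 -1.8 ] 0.0
-0.8 35 65 0.585 [-0.3   0.5   1.98  0.76  0.5  -1.8 ] 0.0
-0.8 35 45 0.655 [-0.41  0.62  2.05  1.59  0.65 -1.8 ] 0.0
-0.8 35 40 0.655 [-0.46  0.68  2.11  1.74  0.75 -1.8 ] 0.0
2.5 -20 45 0.655 [ 0.2   0.62  2.04  4.19  0.44 -1.8 ] 0.0
2.5 -20 40 0.655 [ 0.23  0.68  2.09  3.99  0.59 -1.8 ] 0.0
2.5 0 65 0.585 [-0.09  0.49  2.03  0.19  0.19 -1.8 ] 0.0
2.5 0 45 0.655 [-0.04  0.61  2.17  3.07  0.41 -1.8 ] 0.0
2.5 0 40 0.655 [-0.05  0.68  2.23  3.08  0.64 -1.8 ] 0.0
2.5 20 65 0.585 [-0.22  0.49  2.03  0.75  0.34 -1.8 ] 0.0
2.5 20 45 0.655 [-0.29  0.61  2.15  2.13  0.52 -1.8 ] 0.0
2.5 20 40 0.655 [-0.33  0.67  2.22  2.29  0.69 -1.8 ] 0.0
2.5 35 65 0.585 [-0.3   0.5   1.98  0.76  0.5  -1.8 ] 0.0
2.5 35 45 0.655 [-0.41  0.62  2.05  1.59  0.65 -1.8 ] 0.0
2.5 35 40 0.655 [-0.46  0.68  2.11  1.74  0.75 -1.8 ] 0.0
```

Run:
```python
from kin import *
lc=np.array([.650,.0972]); tb_=np.radians(-4.8)
xb2=np.array([np.cos(tb_),np.sin(tb_)]); yb2=np.array([-np.sin(tb_),np.cos(tb_)])
seed=[-.35,.6,2.05,1.5,.6,-1.8]
for az,el in((15,45),(15,40),(25,45),(25,42),(25,38),(35,42),(35,38)):
  for tip in([.655,.097,.072],[.583,.080,.051],[.583,.07,.11]):
    q,e=ikr(tip,az,el,seed); P,T=fk(q,X); M=T.as_matrix()
    g=np.mgrid[-1:1:9j,-1:1:9j,0:1:9j].reshape(3,-1).T
    body=P+(g*[.038,.0425,.1]-[0,0,.073+.1])@M.T       # body behind grasp
    fin=P+(g*[.012,.025,.08]-[0,0,.08])@M.T
    out=[]
    for B in(body,fin):
        r=B[:,:2]-lc; dx=np.abs(r@xb2)-.035; dz=np.maximum(.210-B[:,2],B[:,2]-.234); out.append(np.hypot(np.maximum(dx,0),np.maximum(dz,0)).min().round(3))
    print(az,el,tip[0],q.round(2),e.round(4),"clear",out,"minz",body[:,2].min().round(3))
```

```text
15 45 0.655 [-0.23  0.61  2.17  2.35  0.49 -1.8 ] 0.0 clear [np.float64(0.033), np.float64(0.039)] minz 0.154
15 45 0.583 [-0.34  0.68  2.37  2.48  0.71 -1.8 ] 0.0 clear [np.float64(0.102), np.float64(0.108)] minz 0.138
15 45 0.583 [-0.37  0.48  2.33  2.2   0.54 -1.8 ] 0.0 clear [np.float64(0.109), np.float64(0.076)] minz 0.192
15 40 0.655 [-0.26  0.68  2.24  2.49  0.68 -1.8 ] 0.0 clear [np.float64(0.045), np.float64(0.052)] minz 0.143
15 40 0.583 [-0.39  0.8   2.44  2.54  0.95 -1.8 ] 0.0013 clear [np.float64(0.115), np.float64(0.118)] minz 0.128
15 40 0.583 [-0.42  0.57  2.41  2.36  0.75 -1.8 ] 0.0 clear [np.float64(0.117), np.float64(0.085)] minz 0.182
25 45 0.655 [-0.33  0.61  2.13  1.94  0.55 -1.8 ] 0.0 clear [np.float64(0.029), np.float64(0.033)] minz 0.153
25 45 0.583 [-0.46  0.67  2.32  2.11  0.7  -1.8 ] 0.0 clear [np.float64(0.092), np.float64(0.101)] minz 0.136
25 45 0.583 [-0.49  0.48  2.28  1.8   0.62 -1.8 ] 0.0 clear [np.float64(0.103), np.float64(0.07)] minz 0.191
25 42 0.655 [-0.36  0.65  2.17  2.05  0.64 -1.8 ] 0.0 clear [np.float64(0.033), np.float64(0.039)] minz 0.14
[... 505 characters left out ...]
float64(0.11), np.float64(0.08)] minz 0.175
35 42 0.655 [-0.44  0.65  2.09  1.69  0.71 -1.8 ] 0.0 clear [np.float64(0.023), np.float64(0.032)] minz 0.145
35 42 0.583 [-0.57  0.71  2.27  1.81  0.79 -1.8 ] 0.0 clear [np.float64(0.088), np.float64(0.099)] minz 0.127
35 42 0.583 [-0.6   0.53  2.23  1.57  0.77 -1.8 ] 0.0 clear [np.float64(0.091), np.float64(0.068)] minz 0.183
35 38 0.655 [-0.48  0.7   2.13  1.79  0.8  -1.8 ] 0.0 clear [np.float64(0.03), np.float64(0.041)] minz 0.134
35 38 0.583 [-0.62  0.78  2.3   1.86  0.89 -1.8 ] 0.0 clear [np.float64(0.094), np.float64(0.107)] minz 0.118
35 38 0.583 [-0.65  0.6   2.27  1.66  0.85 -1.8 ] 0.0 clear [np.float64(0.1), np.float64(0.072)] minz 0.172
```

```bash
cat >> kin.py <<'E'
def simpath(p1,T1,n,q0=None):
    s=robot.read_state(); q=np.array(s["q"]) if q0 is None else q0; p0=np.array(s["tcp_pos"]); r0=rot(s["ee_rot"]); rv=(T1*r0.inv()).as_rotvec()
    for i in range(1,n+1):
        T=R.from_rotvec(rv*i/n)*r0; qn,e=ik(p0+(p1-p0)*i/n,T,q); print(i,qn,e,"maxspd",(np.abs(qn-q)*10).max().round(2)); q=qn
E
python3 - <<'E'
from kin import *
q,e=ikr([.655,.097,.072],25,45,[-.35,.6,2.05,1.5,.6,-1.8]); TW=fk(q,X)[1]; np.save("TW.npy",TW.as_quat()); print(TW.as_matrix().round(3).tolist())
d=TW.as_matrix()[:,2]; p=np.array([.583,.065,.13])-L*d
delta(p,TW); simpath(p,TW,12)
E
```

```text
[[0.161, 0.751, 0.641], [0.848, -0.437, 0.299], [0.505, 0.495, -0.707]]
t 7.55 pos [ 0.4765 -0.0073  0.3197] shift(norm) [ 0.43   0.427 -1.197] turn(norm) [ 2.504  0.96  -3.91 ] min rows 16.6
1 [-0.503  0.119  1.931  0.509  0.944 -2.709] 0.0 maxspd 1.45
2 [-0.518  0.144  1.948  0.568  0.933 -2.572] 0.0 maxspd 1.37
3 [-0.533  0.169  1.97   0.634  0.916 -2.442] 0.0 maxspd 1.3
4 [-0.547  0.194  1.996  0.706  0.893 -2.32 ] 0.0 maxspd 1.22
5 [-0.558  0.219  2.025  0.786  0.864 -2.206] 0.0 maxspd 1.14
6 [-0.566  0.245  2.058  0.874  0.83  -2.1  ] 0.0 maxspd 1.06
7 [-0.571  0.271  2.092  0.973  0.792 -2.004] 0.0 maxspd 0.99
8 [-0.57   0.299  2.128  1.084  0.752 -1.917] 0.0 maxspd 1.11
9 [-0.563  0.328  2.163  1.209  0.712 -1.842] 0.0 maxspd 1.25
10 [-0.55   0.359  2.197  1.349  0.673 -1.776] 0.0 maxspd 1.4
11 [-0.529  0.39   2.228  1.505  0.639 -1.718] 0.0 maxspd 1.56
12 [-0.5    0.422  2.255  1.671  0.609 -1.664] 0.0 maxspd 1.66
```

Call:
carry_out(steps=[0.0215,0.0214,-0.06,0.125,0.048,-0.196,0.0215,0.0214,-0.06,0.125,0.048,-0.196,0.0215,0.0214,-0.06,0.125,0.048,-0.196,0.0215,0.0214,-0.06,0.125,0.048,-0.196,0.0215,0.0214,-0.06,0.125,0.048,-0.196,0.0215,0.0214,-0.06,0.125,0.048,-0.196,0.0215,0.0214,-0.06,0.125,0.048,-0.196,0.0215,0.0214,-0.06,0.125,0.048,-0.196,0.0215,0.0214,-0.06,0.125,0.048,-0.196,0.0215,0.0214,-0.06,0.125,0.048,-0.196])

```text
time: 8.55
tcp_pos: [0.4982, 0.0129, 0.2589]
ee_rot: [0.166, 0.306, 0.899, 0.265]
force: [0.4, 0.3, -0.8]
finger_gap: 0.0167
grip_force: 97.7
```

Call:
carry_out(steps=[0.0215,0.0214,-0.06,0.125,0.048,-0.196,0.0215,0.0214,-0.06,0.125,0.048,-0.196,0.0215,0.0214,-0.06,0.125,0.048,-0.196,0.0215,0.0214,-0.06,0.125,0.048,-0.196,0.0215,0.0214,-0.06,0.125,0.048,-0.196,0.0215,0.0214,-0.06,0.125,0.048,-0.196,0.0215,0.0214,-0.06,0.125,0.048,-0.196,0.0215,0.0214,-0.06,0.125,0.048,-0.196,0.0215,0.0214,-0.06,0.125,0.048,-0.196,0.0215,0.0214,-0.06,0.125,0.048,-0.196])

```text
time: 9.55
tcp_pos: [0.5197, 0.0341, 0.1988]
ee_rot: [0.063, 0.763, 0.522, 0.375]
force: [0.5, 1.2, -0.8]
finger_gap: 0.0169
grip_force: 97.7
```

```bash
cat >> h.py <<'E'
if os.path.exists("TW.npy"): TW=R.from_quat(np.load("TW.npy"))
E
python3 - <<'E'
from h import *
log(); s=robot.read_state(); print(np.round(s["q"],3),s["force"]); d=TW.as_matrix()[:,2]; delta(np.array([.583,.065,.13])-L*d,TW)
tip=np.array(s["tcp_pos"])+L*rot(s["ee_rot"]).as_matrix()[:,2]; print("tip est",tip)
out=[]
for n in("scene","wrist","top"):
    ci=camera_info(n); im,dd=get_image(n); np.save(f"pics/{n}2.npy",dd); cv2.imwrite(f"pics/{n}2.png",im); print(n,proj(ci,tip).round(1),proj(ci,[.585,.0947,.05]).round(1))
a1=cv2.imread("pics/scene2.png")[170:330,330:530]; a1=cv2.resize(a1,(600,480),interpolation=cv2.INTER_CUBIC); cv2.imwrite("pics/c2.png",a1)
E
```

```text
[-0.499  0.422  2.251  1.663  0.603 -1.643] [ 0.5448366   1.23774332 -0.80466446]
t 9.55 pos [0.5197 0.0341 0.1988] shift(norm) [-0.002  0.014  0.012] turn(norm) [-0.008 -0.015  0.019] min rows 0.1
tip est [0.58288627 0.0633205  0.12836749]
scene [[412.1 230.8]] [[420.7 255.7]]
wrist [[325.4 239.7]] [[264.5 232.4]]
top [[255.  187.4]] [[247.9 194.2]]
```

View pics/wrist2.png

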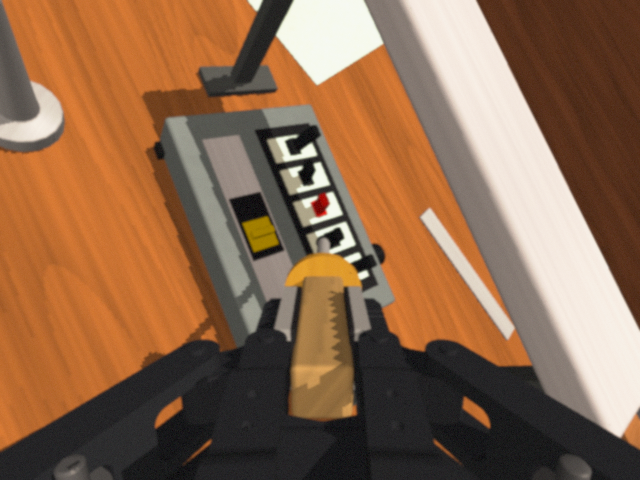

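View pics/c2.png

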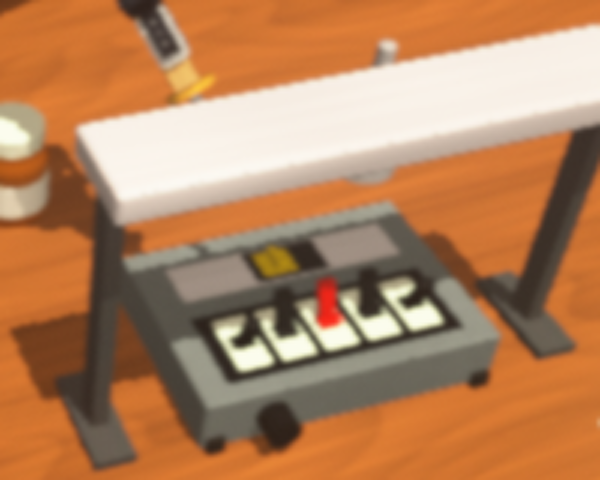

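The wrist view shows the stylus tip at (323,243), the yellow slide with its ridge at (262,236) and the red lever at (320,205) in the middle of the row. In the scene crop the red lever leans towards the robot and the stylus is clear of the lamp.

Run:
```python
from h import *
ci=camera_info("wrist"); d=np.load("pics/wrist2.npy"); im=cv2.imread("pics/wrist2.png").astype(int)
v,u=np.mgrid[0:480,0:640]; P=pts(ci,np.c_[u.ravel(),v.ravel()],d.ravel()); C=im.reshape(-1,3); ok=d.ravel()>0
box=lambda lo,hi: ok&np.all((P>lo)&(P<hi),1)
m=box([.5,-.03,.04],[.62,.2,.049])&(C[:,0]<60)&(C[:,2]>100); print("yellow flush",m.sum(),cv2.minAreaRect(P[m][:,:2].astype(np.float32)),P[m][:,2].mean())
m=box([.5,-.03,.0515],[.615,.2,.07]); print("ridge",m.sum(),np.percentile(P[m],[3,50,97],0).round(4).tolist())
m=box([.6,.05,.05],[.72,.15,.1])&(C[:,2]>110)&(C[:,1]<60); Q=P[m]; print("red",m.sum(),np.percentile(Q,[3,50,97],0).round(4).tolist()); print("red top",Q[Q[:,2]>Q[:,2].max()-.006].mean(0))
m=box([.5,-.05,.038],[.75,.25,.049]); print("bank",cv2.minAreaRect(P[m][:,:2].astype(np.float32)),np.median(P[m][:,2]))
m=box([.5,-.02,.06],[.6,.12,.16])&(abs(u.ravel()-323)<14)&(v.ravel()>232)&(v.ravel()<254); Q=P[m]; print("tip",m.sum()); 
if m.sum(): print(np.percentile(Q,[5,50,95],0).round(4).tolist())
for q in("tip_red","slide_ridge"):
    for r in trace("wrist",q)[:1]: 
        Q=cloud(ci,r["mask"],d); print(q,r["conf"],r["uv"],np.median(Q,0),Q.max(0))
```

```text
yellow flush 643 ((0.5900485515594482, 0.08217859268188477), (0.03292468190193176, 0.06253988295793533), 27.09642219543457) 0.04750523913550124
ridge 179 [[0.5736, 0.0918, 0.0526], [0.5824, 0.0948, 0.0553], [0.5927, 0.0979, 0.0567]]
red 186 [[0.6342, 0.0911, 0.051], [0.6373, 0.097, 0.0724], [0.646, 0.1032, 0.0783]]
red top [0.63607977 0.0980314  0.07655992]
bank ((0.6183947920799255, 0.09938065707683563), (0.21930181980133057, 0.15145374834537506), 85.509033203125) 0.045847814136700804
tip 223
[[0.5638, 0.0561, 0.1278], [0.5747, 0.0609, 0.138], [0.5844, 0.0661, 0.1504]]
tip_red 0.51 [321.2, 204.7] [0.6394121  0.09611341 0.06569617] [0.66008242 0.10949291 0.07949503]
slide_ridge 0.67 [259.5, 230.6] [0.58247239 0.09443926 0.04780375] [0.5986455  0.10960825 0.05715821]
```

Call:
carry_out(steps=[0,0.027,-0.19,0,0,0,0,0.027,-0.19,0,0,0,0,0.027,-0.14,0,0,0,0,0.027,-0.1,0,0,0,0,0.027,-0.08,0,0,0,0,0,-0.05,0,0,0,0,0,0,0,0,0,0,0,0,0,0,0])

```text
time: 10.6
tcp_pos: [0.5201, 0.0475, 0.1247]
ee_rot: [0.064, 0.762, 0.524, 0.375]
force: [-0.3, 1.0, -0.6]
finger_gap: 0.0169
grip_force: 97.8
```

```bash
cat >> h.py <<'E'
def tipnow():
    s=robot.read_state(); log(); t=np.array(s["tcp_pos"])+L*rot(s["ee_rot"]).as_matrix()[:,2]; print("t",round(s["time"],2),"tip",t.round(4),"F",np.round(s["force"],1),"q",np.round(s["q"],2),"gap",round(s["finger_gap"],4)); return t
E
python3 -c "
from h import *
tipnow()
ci=camera_info('wrist'); im,d=get_image('wrist'); cv2.imwrite('pics/w3.png',cv2.resize(im[150:330,200:440],None,fx=3,fy=3,interpolation=cv2.INTER_CUBIC))"
```

```text
t 10.6 tip [0.5833 0.0769 0.0544] F [-0.3  1.  -0.6] q [-0.46  0.65  2.31  2.08  0.68 -2.12] gap 0.0169
```

View pics/w3.png

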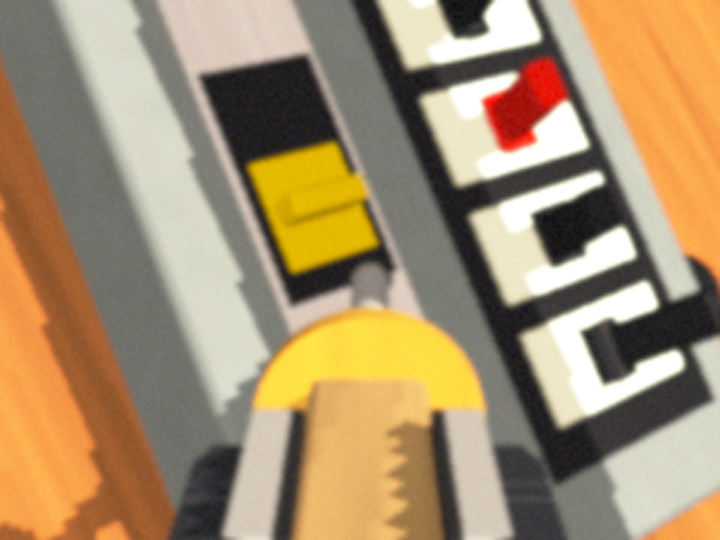

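The crop shows the tip at (372,280), on the box just short of the yellow ridge (290–365, about 200), so a push to the left meets it.

Call:
carry_out(steps=[-0.02,0.03,-0.02,0,0,0,0.002,0.025,0,0,0,0,0.002,0.025,0,0,0,0,0.002,0.025,0,0,0,0,0.002,0.025,0,0,0,0,0.002,0.025,0,0,0,0,0.002,0.025,0,0,0,0,0.002,0.025,0,0,0,0,0.002,0.025,0,0,0,0,0.002,0.03,0,0,0,0,0,0,0,0,0,0])

```text
time: 11.75
tcp_pos: [0.5193, 0.0746, 0.1223]
ee_rot: [0.063, 0.761, 0.525, 0.375]
force: [0.4, 0.6, -1.6]
finger_gap: 0.0169
grip_force: 97.8
```

```bash
cat > look.py <<'E'
from h import *
tipnow()
ci=camera_info('wrist'); im,d=get_image('wrist'); v,u=np.mgrid[0:480,0:640]; P=pts(ci,np.c_[u.ravel(),v.ravel()],d.ravel()); C=im.reshape(-1,3).astype(int); ok=d.ravel()>0
box=lambda lo,hi: ok&np.all((P>lo)&(P<hi),1)
m=box([.56,.06,.0515],[.61,.16,.06])&(C[:,0]<60)&(C[:,2]>100); print("ridge",m.sum(),np.percentile(P[m],[3,50,97],0).round(4).tolist() if m.sum() else 0)
m=box([.6,.05,.05],[.72,.15,.1])&(C[:,2]>110)&(C[:,1]<60); Q=P[m]; print("red",m.sum(),np.percentile(Q,[3,50,97],0).round(4).tolist() if m.sum() else 0)
if m.sum(): print("red top",Q[Q[:,2]>Q[:,2].max()-.006].mean(0))
E
python3 look.py
```

```text
t 11.75 tip [0.5824 0.1041 0.052 ] F [ 0.4  0.6 -1.6] q [-0.38  0.66  2.32  2.18  0.68 -2.15] gap 0.0169
ridge 260 [[0.5744, 0.103, 0.0521], [0.5832, 0.1112, 0.0544], [0.5924, 0.1144, 0.0555]]
red 373 [[0.6337, 0.0918, 0.0508], [0.6374, 0.0975, 0.069], [0.6427, 0.1025, 0.0774]]
red top [0.63613177 0.09780348 0.07582112]
```

Call:
carry_out(steps=[0,-0.06,0.1,0,0,0,0.05,0,0.2,0,0,0,0.12,0,0.13,0,0,0,0.1,0,0,0,0,0,0.05,0,-0.08,0,0,0,0.02,0,-0.1,0,0,0,0,0,-0.06,0,0,0,0,0,0,0,0,0])

```text
time: 12.6
tcp_pos: [0.5531, 0.068, 0.1405]
ee_rot: [0.062, 0.762, 0.524, 0.375]
force: [-1.2, 0.3, -1.3]
finger_gap: 0.0173
grip_force: 97.8
```

```bash
python3 look.py
```

```text
t 12.6 tip [0.6161 0.0975 0.0701] F [-1.2  0.3 -1.3] q [-0.36  0.6   2.22  2.01  0.59 -1.92] gap 0.0173
ridge 275 [[0.5747, 0.1084, 0.0524], [0.5833, 0.1113, 0.0545], [0.5932, 0.1144, 0.0557]]
red 303 [[0.6337, 0.0914, 0.0512], [0.6369, 0.0973, 0.0703], [0.6447, 0.1026, 0.0771]]
red top [0.63566898 0.09779837 0.07558846]
```

Call:
carry_out(steps=[0.04,-0.003,0,0,0,0,0.04,-0.003,0,0,0,0,0.04,-0.003,0,0,0,0,0.04,-0.003,0,0,0,0,0.04,-0.003,0,0,0,0,0.04,-0.003,0,0,0,0,0.04,-0.003,0,0,0,0,0.04,-0.003,0,0,0,0,0.04,-0.003,0,0,0,0,0,0,0,0,0,0])

```text
time: 13.65
tcp_pos: [0.586, 0.0656, 0.1414]
ee_rot: [0.062, 0.763, 0.524, 0.374]
force: [-16.4, -7.1, 14.4]
finger_gap: 0.0167
grip_force: 100.9
```

```bash
python3 look.py
```

```text
t 13.65 tip [0.6489 0.095  0.0707] F [-16.4  -7.1  14.4] q [-0.34  0.6   2.14  1.92  0.55 -1.79] gap 0.0167
ridge 336 [[0.5747, 0.1083, 0.0523], [0.5835, 0.1113, 0.0545], [0.5932, 0.1145, 0.0557]]
red 561 [[0.6444, 0.091, 0.0503], [0.6512, 0.0974, 0.0624], [0.6596, 0.1027, 0.0774]]
red top [0.65665063 0.09621055 0.07556128]
```

Call:
carry_out(steps=[-0.03,0,0,0,0,0,-0.06,0,0,0,0,0,-0.1,0,0.05,0,0,0,-0.2,0,0.1,0,0,0,-0.3,-0.1,0.2,0,0,0,-0.3,-0.1,0.3,0,0,0,0,0,0,0,0,0])

```text
time: 14.4
tcp_pos: [0.4876, 0.0453, 0.2085]
ee_rot: [0.064, 0.762, 0.524, 0.375]
force: [-0.4, -0.5, -1.5]
finger_gap: 0.0168
grip_force: 97.9
```

```bash
python3 look.py
python3 - <<'E'
from h import *
for n in("scene",):
    im,d=get_image(n); cv2.imwrite("pics/s4.png",cv2.resize(im[170:330,330:530],(600,480),interpolation=cv2.INTER_CUBIC))
im,d=get_image("wrist"); ci=camera_info("wrist"); cv2.imwrite("pics/w4.png",im)
s=robot.read_state(); M=rot(s["ee_rot"]).as_matrix(); p=np.array(s["tcp_pos"])
v,u=np.mgrid[0:480,0:640]; P=pts(ci,np.c_[u.ravel(),v.ravel()],d.ravel()); q=(P-p)@M
m=(d.ravel()>0)&(abs(q[:,0])<.03)&(abs(q[:,1])<.03)&(q[:,2]>.0)&(q[:,2]<.13)
h,e=np.histogram(q[m][:,2],np.arange(0,.13,.004)); print(dict(zip((e[:-1]*1000).round().astype(int).tolist(),h.tolist())))
k=m&(q[:,2]>.03); print("shaft lateral median xy",np.median(q[k][:,:2],0))
for lo in(.03,.05,.07,.09):
    k=m&(q[:,2]>lo)&(q[:,2]<lo+.02)
    if k.sum()>3: print(lo,k.sum(),np.median(q[k][:,:2],0).round(4))
E
```

```text
t 14.4 tip [0.5509 0.0746 0.1382] F [-0.4 -0.5 -1.5] q [-0.52  0.37  2.32  1.68  0.62 -1.69] gap 0.0168
ridge 138 [[0.5746, 0.1083, 0.0521], [0.5826, 0.1112, 0.0545], [0.5925, 0.1145, 0.0557]]
red 326 [[0.6443, 0.0913, 0.0506], [0.6516, 0.0965, 0.0644], [0.6582, 0.1019, 0.0774]]
red top [0.6561987  0.09610113 0.07525246]
{0: 166, 4: 159, 8: 144, 12: 144, 16: 1096, 20: 494, 24: 33, 28: 0, 32: 0, 36: 0, 40: 0, 44: 0, 48: 0, 52: 0, 56: 0, 60: 0, 64: 5, 68: 20, 72: 28, 76: 23, 80: 24, 84: 21, 88: 23, 92: 20, 96: 59, 100: 2, 104: 0, 108: 0, 112: 0, 116: 0, 120: 0, 124: 0}
shaft lateral median xy [0.00135447 0.0001915 ]
0.05 16 [0.0016 0.0004]
0.07 119 [0.0014 0.0002]
0.09 90 [0.0012 0.0002]
```

View pics/s4.png

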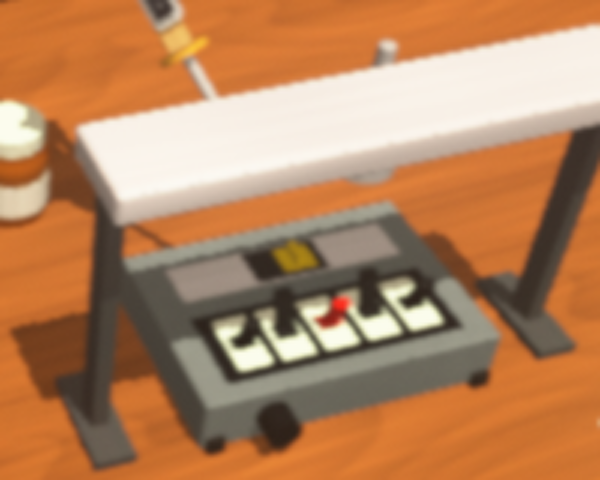

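The crop shows the red lever at (338,312) flipped away from the robot, the yellow slide at (297,257) moved across to the left, and the black levers unchanged.

Run:
```python
from kin import *
s=robot.read_state(); T0=rot(s["ee_rot"]); p0=np.array(s["tcp_pos"])
# orientation at hover = as recorded in log line 1
h=json.loads(open("log.jsonl").readline()); T1=rot(h[2]); p1=np.array(h[1]); print("hover",p1,np.array(h[0]).round(2),"vs TS",np.degrees((T1*TS.inv()).as_rotvec()).round(2))
delta(p1,T1)
q=np.array(s["q"]); rv=(T1*T0.inv()).as_rotvec(); n=24
for i in range(1,n+1):
    f=i/n; pz=p0+(p1-p0)*f+np.array([0,0,.06])*min(1,f*4)*(1 if f<.7 else (1-f)/.3)
    T=R.from_rotvec(rv*f)*T0; qn,e=ik(pz,T,q); d=T.as_matrix()[:,2]
    if i%2==0: print(i,pz.round(3),qn,e,"spd",(np.abs(qn-q)*10).max().round(2),"tip",(pz+L*d).round(3))
    q=qn
```

```text
hover [ 0.44971245 -0.28907923  0.21948923] [-0.84  0.31  1.99  0.26  0.43 -2.04] vs TS [ 0.02 -0.03 -0.08]
t 14.55 pos [0.4913 0.0445 0.2068] shift(norm) [-0.416 -3.336  0.127] turn(norm) [-2.232  0.448  2.053] min rows 10.7
2 [0.488 0.017 0.228] [-0.569  0.291  2.247  1.335  0.613 -1.473] 0.0 spd 1.7 tip [0.547 0.044 0.154]
4 [ 0.484 -0.011  0.249] [-0.611  0.221  2.175  1.051  0.66  -1.319] 0.0 spd 1.32 tip [0.54  0.014 0.171]
6 [ 0.481 -0.039  0.27 ] [-0.645  0.169  2.104  0.839  0.73  -1.24 ] 0.0 spd 0.98 tip [ 0.533 -0.016  0.189]
8 [ 0.477 -0.067  0.271] [-0.673  0.167  2.064  0.724  0.754 -1.278] 0.0 spd 0.55 tip [ 0.526 -0.048  0.187]
10 [ 0.474 -0.094  0.272] [-0.697  0.167  2.028  0.624  0.769 -1.331] 0.0 spd 0.49 tip [ 0.519 -0.08   0.185]
12 [ 0.47  -0.122  0.273] [-0.717  0.169  1.996  0.536  0.775 -1.395] 0.0 spd 0.43 tip [ 0.513 -0.112  0.184]
14 [ 0.467 -0.15   0.274] [-0.736  0.173  1.97   0.457  0.772 -1.467] 0.0 spd 0.38 tip [ 0.507 -0.145  0.184]
16 [ 0.464 -0.178  0.275] [-0.754  0.177  1.949  0.386  0.758 -1.549] 0.0 spd 0.42 tip [ 0.501 -0.178  0.184]
18 [ 0.46  -0.206  0.266] [-0.773  0.199  1.947  0.334  0.706 -1.652] 0.0 spd 0.57 tip [ 0.496 -0.212  0.174]
20 [ 0.457 -0.233  0.251] [-0.793  0.232  1.96   0.297  0.624 -1.771] 0.0 spd 0.6 tip [ 0.492 -0.245  0.159]
22 [ 0.453 -0.261  0.235] [-0.816  0.268  1.975  0.269  0.532 -1.896] 0.0 spd 0.64 tip [ 0.488 -0.279  0.144]
24 [ 0.45  -0.289  0.219] [-0.841  0.308  1.993  0.259  0.429 -2.037] 0.0 spd 0.73 tip [ 0.485 -0.312  0.13 ]
```

Call:
carry_out(steps=[-0.0173,-0.139,0.105,-0.093,0.0187,0.0855,-0.0173,-0.139,0.105,-0.093,0.0187,0.0855,-0.0173,-0.139,0.105,-0.093,0.0187,0.0855,-0.0173,-0.139,0.105,-0.093,0.0187,0.0855,-0.0173,-0.139,0.105,-0.093,0.0187,0.0855,-0.0173,-0.139,0.105,-0.093,0.0187,0.0855,-0.0173,-0.139,0.005,-0.093,0.0187,0.0855,-0.0173,-0.139,0.005,-0.093,0.0187,0.0855,-0.0173,-0.139,0.005,-0.093,0.0187,0.0855,-0.0173,-0.139,0.005,-0.093,0.0187,0.0855,-0.0173,-0.139,0.005,-0.093,0.0187,0.0855,-0.0173,-0.139,0.005,-0.093,0.0187,0.0855])

```text
time: 15.75
tcp_pos: [0.4705, -0.1216, 0.2713]
ee_rot: [0.146, 0.566, 0.793, 0.169]
force: [-0.8, 0.6, -0.8]
finger_gap: 0.0171
grip_force: 98.0
```

Call:
carry_out(steps=[-0.0173,-0.139,0.005,-0.093,0.0187,0.0855,-0.0173,-0.139,0.005,-0.093,0.0187,0.0855,-0.0173,-0.139,0.005,-0.093,0.0187,0.0855,-0.0173,-0.139,0.005,-0.093,0.0187,0.0855,-0.0173,-0.139,0.005,-0.093,0.0187,0.0855,-0.0173,-0.139,-0.08,-0.093,0.0187,0.0855,-0.0173,-0.139,-0.08,-0.093,0.0187,0.0855,-0.0173,-0.139,-0.08,-0.093,0.0187,0.0855,-0.0173,-0.139,-0.08,-0.093,0.0187,0.0855,-0.0173,-0.139,-0.08,-0.093,0.0187,0.0855,-0.0173,-0.139,-0.08,-0.093,0.0187,0.0855,-0.0173,-0.139,-0.08,-0.093,0.0187,0.0855])

```text
time: 16.95
tcp_pos: [0.4499, -0.2883, 0.217]
ee_rot: [0.206, 0.282, 0.935, -0.063]
force: [0.7, -0.4, -1.9]
finger_gap: 0.0167
grip_force: 98.0
```

```bash
cat > hov.py <<'E'
from h import *
h=json.loads(open("log.jsonl").readline()); print(np.round(robot.read_state()["force"],1)); delta(h[1],rot(h[2]))
E
python3 hov.py
```

```text
[ 0.7 -0.4 -1.9]
t 16.95 pos [ 0.4499 -0.2883  0.217 ] shift(norm) [-0.002 -0.008  0.025] turn(norm) [ 0.001 -0.006 -0.004] min rows 0.1
```

Call:
carry_out(steps=[0.021,-0.023,0.038,0,-0.006,-0.004,0,0,0,0,0,0])

```text
time: 17.15
tcp_pos: [0.4521, -0.2908, 0.2222]
ee_rot: [0.208, 0.285, 0.934, -0.062]
force: [-0.1, -0.4, -0.3]
finger_gap: 0.0168
grip_force: 98.0
```

```bash
python3 hov.py
python3 - <<'E'
from h import *
s=robot.read_state(); tip=np.array(s["tcp_pos"])+L*rot(s["ee_rot"]).as_matrix()[:,2]; print("tip in stand b,y,a",((tip-O)@np.c_[b,ys,a]).round(4))
im,d=get_image("wrist"); ci=camera_info("wrist"); v,u=np.mgrid[0:480,0:640]; P=pts(ci,np.c_[u.ravel(),v.ravel()],d.ravel())
Q=(P-O)@np.c_[b,ys,a]; m=(d.ravel()>0)&(Q[:,2]>.082)&(Q[:,2]<.098)&(Q[:,0]>0)&(Q[:,0]<.08)&(abs(Q[:,1])<.03); Q=Q[m]
print("rim",m.sum(),np.percentile(Q,[2,50,98],0).round(4).tolist()); 
print(cv2.minAreaRect(Q[:,:2].astype(np.float32)))
cv2.imwrite("pics/w5.png",cv2.resize(im[130:330,200:440],None,fx=3,fy=3,interpolation=cv2.INTER_CUBIC))
E
```

```text
[-0.1 -0.4 -0.3]
t 17.15 pos [ 0.4521 -0.2908  0.2222] shift(norm) [-0.024  0.017 -0.027] turn(norm) [-0.001  0.004  0.008] min rows 0.1
tip in stand b,y,a [ 0.0322 -0.0019  0.1312]
rim 1017 [[0.0202, -0.016, 0.0836], [0.0316, -0.0001, 0.0929], [0.0516, 0.0151, 0.0944]]
((0.03633318468928337, -0.00030413083732128143), (0.0320359505712986, 0.0326557382941246), 89.8365707397461)
```

View pics/w5.png

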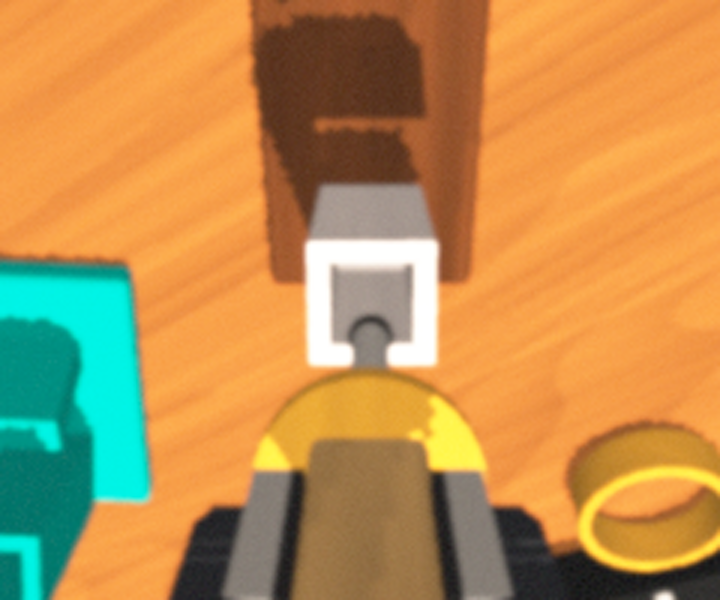

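The view shows the stylus tip at (371,330) over the pocket's mouth (inside 332–412, 265–345), on the lower-wall side, so I nudge it towards the centre before inserting.

Call:
carry_out(steps=[0.021,-0.002,0.008,0,0,0,0.037,-0.0246,-0.0952,0,0,0,0.037,-0.0246,-0.0952,0,0,0,0.037,-0.0246,-0.0952,0,0,0,0.037,-0.0246,-0.0952,0,0,0,0.037,-0.0246,-0.0952,0,0,0,0.037,-0.0246,-0.0952,0,0,0,0.037,-0.0246,-0.0952,0,0,0,0.037,-0.0246,-0.0952,0,0,0,0.037,-0.0246,-0.0952,0,0,0,0.037,-0.0246,-0.0952,0,0,0,0,0,0,0,0,0])

```text
time: 18.4
tcp_pos: [0.4903, -0.3156, 0.1268]
ee_rot: [0.208, 0.285, 0.934, -0.063]
force: [0.4, 0.2, -1.4]
finger_gap: 0.0167
grip_force: 97.9
```

```bash
cat > seat.py <<'E'
from h import *
s=robot.read_state(); B=np.c_[b,ys,a]; g=np.array([.4893,-.3155,.1186])
print("F stand axes",(np.array(s["force"])@B).round(1),"offset from grip pose b,y,a mm",((np.array(s["tcp_pos"])-g)@B*1000).round(2))
delta(g,TS)
E
python3 seat.py
```

```text
F stand axes [-0.4  0.4 -1.4] offset from grip pose b,y,a mm [4.22 0.46 7.05]
t 18.4 pos [ 0.4903 -0.3156  0.1268] shift(norm) [-0.01   0.001 -0.082] turn(norm) [-0.     0.003  0.01 ] min rows 0.2
```

Call:
carry_out(steps=[-0.002,0.001,-0.023,0,0,0,-0.002,0.001,-0.023,0,0,0,-0.002,0.001,-0.023,0,0,0,0.0035,-0.0023,-0.009,0,0,0,0,0,0,0,0,0])

```text
time: 18.9
tcp_pos: [0.4899, -0.3155, 0.1205]
ee_rot: [0.208, 0.285, 0.934, -0.063]
force: [0.4, 0.3, -0.7]
finger_gap: 0.0171
grip_force: 97.9
```

```bash
python3 seat.py
```

```text
F stand axes [-0.1  0.4 -0.7] offset from grip pose b,y,a mm [1.29 0.37 1.51]
t 18.9 pos [ 0.4899 -0.3155  0.1205] shift(norm) [-0.006 -0.    -0.019] turn(norm) [0.003 0.005 0.01 ] min rows 0.0
```

Now down 1.5 mm until contact.

Call:
carry_out(steps=[0.0025,-0.0023,-0.008,0,0,0,0.0025,-0.0023,-0.008,0,0,0,0,0,0,0,0,0,0,0,0,0,0,0])

```text
time: 19.3
tcp_pos: [0.4905, -0.316, 0.1192]
ee_rot: [0.209, 0.284, 0.934, -0.063]
force: [-1.2, 1.2, 3.0]
finger_gap: 0.017
grip_force: 98.4
```

```bash
python3 seat.py
```

```text
F stand axes [-0.3  0.3  3.4] offset from grip pose b,y,a mm [ 1.4   0.25 -0.02]
t 19.3 pos [ 0.4905 -0.316   0.1192] shift(norm) [-0.012  0.005 -0.006] turn(norm) [0.003 0.006 0.01 ] min rows 0.0
```

Call:
carry_out(steps=[0,0,0,0,0,0,0,0,0,0,0,0,0,0,0,0,0,0,0,0,0,0,0,0,0,0,0,0,0,0,0,0,0,0,0,0,0,0,0,0,0,0,0,0,0,0,0,0], hand=1)

```text
time: 20.1
tcp_pos: [0.4904, -0.316, 0.1188]
ee_rot: [0.208, 0.285, 0.934, -0.063]
force: [0.2, 0.6, -0.7]
finger_gap: 0.0856
grip_force: 0.0
```

Call:
carry_out(steps=[-0.07,0.047,0.181,0,0,0,-0.07,0.047,0.181,0,0,0,-0.07,0.047,0.181,0,0,0,-0.07,0.047,0.181,0,0,0,-0.07,0.047,0.181,0,0,0,-0.07,0.047,0.181,0,0,0,-0.07,0.047,0.181,0,0,0,0,0,0,0,0,0,0,0,0,0,0,0])

```text
time: 21.0
tcp_pos: [0.4415, -0.2831, 0.2457]
ee_rot: [0.209, 0.284, 0.933, -0.064]
force: [-0.9, 0.6, -0.8]
finger_gap: 0.0851
grip_force: 0.0
```

Run:
```python
from h import *
s=robot.read_state(); print(s["time"],s["force"],s["finger_gap"])
im,d=get_image("wrist"); ci=camera_info("wrist"); v,u=np.mgrid[0:480,0:640]; P=pts(ci,np.c_[u.ravel(),v.ravel()],d.ravel())
m=(d.ravel()>0)&np.all((P>[.42,-.36,.08])&(P<[.55,-.27,.2]),1); Q=(P[m]-O)@np.c_[b,ys,a]
for lo in(.088,.094,.106,.118,.13,.142,.154,.16,.166):
    k=Q[(Q[:,2]>=lo)&(Q[:,2]<lo+.006)]
    if len(k)>5: print(lo,len(k),np.percentile(k[:,0],[3,50,97]).round(4),np.percentile(k[:,1],[3,97]).round(4))
sc,_=get_image("scene"); cv2.imwrite("pics/s6.png",sc)
```

```text
21.0 [-0.93746756  0.55531239 -0.78068334] 0.08508621033903367
0.088 125 [0.0118 0.0458 0.051 ] [-0.0158  0.0154]
0.094 762 [0.0126 0.0221 0.0393] [-0.0177  0.0156]
0.106 42 [0.0202 0.0204 0.0219] [-0.009   0.0072]
0.118 41 [0.0201 0.0205 0.0215] [-0.0088  0.0074]
0.13 47 [0.0201 0.0205 0.0218] [-0.0093  0.0073]
0.142 51 [0.0202 0.0204 0.0213] [-0.0089  0.0072]
0.154 69 [0.0201 0.0204 0.021 ] [-0.0092  0.0066]
0.16 135 [0.0202 0.0211 0.0383] [-0.0097  0.0076]
0.166 656 [0.0211 0.0289 0.037 ] [-0.0091  0.0069]
```

View pics/s6.png

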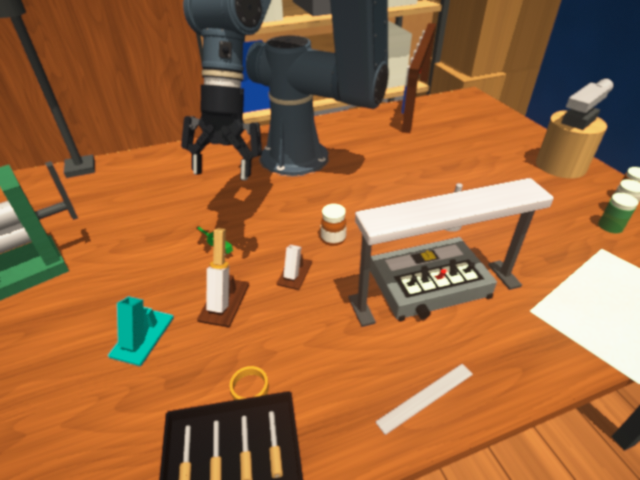

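The stylus is seated at (218,255), within 0.5 mm of where it started. The red lever is over, the slide is armed, and nothing else has moved.

```bash
python3 -c "
from station import robot
print(robot.hand_in())"
```

```text
the job is handed in; nothing more can be done
None
```

The job is handed in, with no verdict returned: the slide is armed, the red lever is flipped over and the stylus is back seated in its stand, all confirmed in the last pictures at about 21 s; the one concern is that joint 6 briefly read -2.855 rad against its -2.85 limit.

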